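# Check the square cutter's plunger

### The job

Before the biscuits are cut, check that the spring plunger of the square cutter moves freely: with the fingertips press its wooden knob gently all the way down, let it spring right back up, then draw the hand well clear, a good hand's breadth away. The cutter must stay standing where it is, not lifted, tipped or pushed aside. Leave the round and oblong cutters, the two nozzles and the small ring cutter untouched.

Things in the scene. Friction and masses are not known exactly. Their poses are not given: they have to be found in the camera images.
- board: fixed wooden pastry board, 140 x 380 x 18 mm, its top 18 mm above the table; origin at the centre of its underside, y along its length. The three plunger cutters stand in a row along it, about 115 mm apart, in any order, with small tools between them.
- square_cutter: plunger biscuit cutter with a square foot, 54 x 54 mm (top plate 58 x 58 mm). It stands upright on the board on its open rim. Steel skirt and top plate to 29 mm above the board, narrow steel barrel (23 mm across) to 48 mm, thin shaft, and a wooden knob 30 mm across between 62 and 76 mm above the board. Body origin: centre of its underside, on the board; z up. It is loose, about 0.25 kg, graspable.
- square_plunger_knob (a point): centre of the flat top (about 24 mm across) of the wooden knob of the square cutter, 76 mm above the board at rest, on the cutter's axis; moves with the plunger
- square_plunger (a joint): spring plunger of the square cutter: 0 at rest (knob up), grows as the knob is pressed straight down, 0.012 m against its hard stop. The spring takes about 1 N to start and 5 N at full depth and lifts the knob back by itself.
- round_cutter: plunger biscuit cutter with a round foot, 58 mm across (top plate 62 mm). It stands upright on the board on its open rim. Steel skirt and top plate to 29 mm above the board, narrow steel barrel (23 mm across) to 48 mm, thin shaft, and a wooden knob 30 mm across between 62 and 76 mm above the board. Body origin: centre of its underside, on the board; z up. It is loose, about 0.25 kg, graspable.
- round_plunger_knob (a point): centre of the flat top (about 24 mm across) of the wooden knob of the round cutter, 76 mm above the board at rest, on the cutter's axis; moves with the plunger
- round_plunger (a joint): spring plunger of the round cutter: 0 at rest (knob up), grows as the knob is pressed straight down, 0.012 m against its hard stop. The spring takes about 1 N to start and 5 N at full depth and lifts the knob back by itself.
- oblong_cutter: plunger biscuit cutter with an oblong foot, 36 x 68 mm (top plate 40 x 72 mm). It stands upright on the board on its open rim. Steel skirt and top plate to 29 mm above the board, narrow steel barrel (23 mm across) to 48 mm, thin shaft, and a wooden knob 30 mm across between 62 and 76 mm above the board. Body origin: centre of its underside, on the board; z up. It is loose, about 0.25 kg, graspable.
- oblong_plunger_knob (a point): centre of the flat top (about 24 mm across) of the wooden knob of the oblong cutter, 76 mm above the board at rest, on the cutter's axis; moves with the plunger
- oblong_plunger (a joint): spring plunger of the oblong cutter: 0 at rest (knob up), grows as the knob is pressed straight down, 0.012 m against its hard stop. The spring takes about 1 N to start and 5 N at full depth and lifts the knob back by itself.
- fluted_nozzle: loose steel piping nozzle with a fluted tip, 39 mm across the foot, 50 mm high, standing on the board; origin at the centre of its underside; to be left alone
- plain_nozzle: loose steel piping nozzle with a plain tip, 32 mm across the foot, 42 mm high, standing on the board; origin at the centre of its underside; to be left alone
- ring_cutter: loose open steel ring cutter, 40 mm across, 35 mm high, no knob, standing on the board; origin at the centre of its underside; to be left alone
There are look-alikes about, which are no part of the job. What is shaped like the oblong_cutter but orange is not meant.

How it is judged:
By the outcome, as a careful person would: the job done as asked, in the order asked, and still so for the second after the job is handed in, with the robot touching nothing.
It also fails if it takes over 32 s, if anything falls off the work surface, if the arm or the gripper's body presses on something with over 40 N, if the wrist force passes 120 N, or if a joint passes its speed limit or range.

### The arm

A 7-joint arm with a two-finger parallel gripper is mounted at the origin on the work surface; the furniture and walls round the work are solid. World frame = base frame: x ahead of the robot, y to its left, z up, the work surface at z = 0. Lengths are in m, angles in rad, forces in N, time in s.
With the tool pointing down it reaches from about 0.35 to 0.775 m from the base axis. Payload 3.1 kg.
Tool frame: the origin (TCP) lies between the finger pads; the fingertips stand 22 mm ahead of it and the grasp point (between the pads) lies 3 mm ahead of it; y points along the fingers, x is the direction in which the jaws open and shut, and the axes are right-handed (so a half turn about y gives the same grasp; the last joint's range is limited). The gripper opens to 85 mm and grips with 20 to 120 N. Pads are 22 mm wide; open, the fingers measure 114 mm over their backs; the gripper's body (76 mm by 85 mm) begins 54 mm behind the grasp point. The pads swing forward as they close: fully open they stand 13 mm farther back than shut.
Start: joints at [-1.247, 0.311, 0.014, 1.512, -0.004, 1.319, -0.027], TCP at [0.197, 0.514, 0.253] pointing down, gripper open.
Joint ranges: [-2.7, 2.7], [-0.3, 1.91], [-1.27, 1.3], [0.12, 2.57], [-1.44, 4.58], [0.2, 2.03], [-3.05, 3.05]. Speed limits (rad/s): [2.79, 2.79, 3.14, 3.14, 3.14, 3.14, 3.14].

### API

Orientations are given as a unit quaternion [x, y, z, w].
In Python, from bench import observe, vision, manip, models gives the robot as it stands.
- The arm moves only by the shell command python3 -m creep 'ROWS' [FORCE]. ROWS is JSON, a list of rows, each an object of numbers: "hand": the opening, from -1 (shut) to 1 (fully open); "tx", "ty", "tz": the shift along the tool's x, y, z in mm; "wx", "wy", "wz": the turn, a rotation vector about the tool's x, y, z in degrees. A call has 1 to 20 rows; each row is the pose to reach, as a shift and turn from the pose measured when the call began, along the tool's axes at that moment; what a row does not reach only later rows make up. A row lasts 1/12 s, in which the tool goes at most 41.7 mm and 7.16 degrees, less where a joint would pass 70% of its speed; a pose out of reach is approached as far as the arm can. A call with a gripper value outside its range is refused whole. The fingers move at their own pace and stop on an object; FORCE is the grip in N (left out, the last holds). Time passes only in rows, so rows that repeat a pose let the fingers close. It gives the time, the measured TCP pose, the force and the opening at its end, in the units of the state.
- observe(): the state, without advancing time (a new reading comes with each control period).
- vision.snapshot(name): name is "scene" or "top" or "wrist"; returns the picture (400x640x3 uint8, blue, green, red); there is no depth.
- vision.camera_info(name): a dict with "vertical_fov" (degrees; the focal length in pixels is half the picture's height over the tangent of half this angle, whatever the lens; pixels are square), "cx", "cy" (the principal point, pixels), "k1" (the pictures are not rectified: a ray, as slopes to the right and down, at radius r is drawn at 1 + k1 r^2 times it, then the intrinsics apply), "R" (3x3) and "t" (3): a world point X has camera coordinates R X + t; the wrist camera has in their place "mount" (4x4, takes a point from camera to tool coordinates, whose origin is the TCP and whose axes are the tool frame's). Camera axes: x right, y down, z forward; pixel columns grow to the right and rows downward; lengths in m; the calibration is good to about 2 mm. A picture is of the moment at which its call begins: read the wrist's pose just before it. camera_info takes no time and is no camera call.
- manip.close_job(): hands the job in, once; it reports no verdict.
Trained networks look in the newest picture that a camera, given by its name, has taken for a name from the list of things; names that differ only in an ending like _2 or _b are one class to them, and where a whole thing is asked for, a point or a joint stands for the part that bears it (a point fixed in the world has none). Each returns a list of dicts, best first, with "conf" (0 to 1); they miss things now and then, are a little off and sometimes report something else, mostly with a low value. They report only what shows in the picture. A call takes as long as a camera call. They do not tell look-alikes from the thing itself.
- models.outline_of(query, camera): "region" (400x640 bool, what is visible of it) and "bbox" ([left, top, right, bottom] as shares, 0 to 1, of the picture: columns of its width, rows of its height, round what is visible of it).
- models.spot_point(query, camera): "location" ([column, row] as shares, 0 to 1, of the picture: columns of its width, rows of its height: a listed point, or the origin of a listed thing).
The state is a dict: "t": time; "joint_pos": joint angles; "joint_vel": joint speeds; "joint_torque": joint torques, N m; "ee_pos": TCP position; "tcp_rot": TCP orientation; "wrist_force": force on the tool from outside, world axes, zero at the start; "torque": the same for the moment, N m; "opening": opening from 0.0 (shut) to 1.0 (fully open).
Only numpy, scipy, OpenCV 4.12 (cv2) and the standard library are available. Lean on these libraries where they do the work, as an engineer would, in place of code of your own. Each camera call takes 0.05 s, during which the arm holds its last target. There are 200 camera calls.

## Working session

There is one attempt and no reset: what is moved stays moved. The work goes in short steps, Python scripts to look and compute and a shell command to move; the robot and the scene stay as the last step left them, time stands still between calls to the robot, and variables do not carry over. Pictures are saved under pics/ and viewed, about 8 in all and at most 12, crops included, and the job is handed in when it is done.

```bash
mkdir -p pics
cat > h.py <<'E'
import numpy as np, cv2
from scipy.spatial.transform import Rotation as Ro
from bench import observe, vision, manip, models
def ray(cam,uv,st=None):
    c=vision.camera_info(cam); f=200/np.tan(np.radians(c["vertical_fov"])/2)
    d=np.array([(uv[0]-c["cx"])/f,(uv[1]-c["cy"])/f]); s=d.copy()
    for _ in range(30): s=d/(1+c["k1"]*(s@s))
    v=np.r_[s,1]
    if cam=="wrist":
        M=np.array(c["mount"]); R=Ro.from_quat(st["tcp_rot"]).as_matrix()
        return R@M[:3,3]+np.array(st["ee_pos"]), R@M[:3,:3]@v
    R=np.array(c["R"]); return -R.T@np.array(c["t"]), R.T@v
def atz(cam,uv,z,st=None):
    o,d=ray(cam,uv,st); return o+d*(z-o[2])/d[2]
def px(l): return np.array(l)*[640,400]
E
python3 - <<'E'
from h import *
s=observe(); print(s)
for n in ("top","scene"):
    cv2.imwrite(f"pics/{n}1.png",vision.snapshot(n))
    for q in ("square_plunger_knob","round_plunger_knob","oblong_plunger_knob","square_cutter"):
        for r in models.spot_point(q,n)[:3]:
            p=px(r["location"]); print(n,q,round(r["conf"],2),p.round(1),atz(n,p,.018 if q=="square_cutter" else .094).round(4))
E
```

```text
{'t': 0.0, 'joint_pos': array([-1.2467012 ,  0.31174914,  0.01396384,  1.51305216, -0.00439848,
        1.31919772, -0.02719442]), 'joint_vel': array([ 1.94135510e-04,  4.60838685e-05,  9.12673033e-04, -1.67781364e-04,
       -1.37303952e-03, -5.45491769e-04, -2.65901753e-05]), 'joint_torque': array([ 1.95547441e-04, -3.79904151e+01,  1.46068172e-01, -2.30586380e+01,
        1.22639135e-02,  1.35690370e-02,  3.38324824e-06]), 'ee_pos': array([0.19646262, 0.51299097, 0.25221004]), 'tcp_rot': array([ 0.58307976,  0.40007881, -0.4014257 , -0.58207589]), 'wrist_force': array([ 0.56414907,  0.73476581, -0.67780099]), 'torque': array([ 0.02581524,  0.04748132, -0.02967535]), 'opening': 0.9975042301795031}
top square_plunger_knob 0.68 [339.9 174.8] [ 0.4838 -0.025   0.094 ]
top round_plunger_knob 0.71 [391.5 174. ] [ 0.4765 -0.1237  0.094 ]
top round_plunger_knob 0.53 [278.2 166.4] [0.5111 0.0917 0.094 ]
top oblong_plunger_knob 0.71 [241.2 276.7] [0.3079 0.1738 0.094 ]
top oblong_plunger_knob 0.54 [277.3 165.6] [0.5129 0.0933 0.094 ]
top square_cutter 0.57 [335.4 181.9] [ 0.4894 -0.0186  0.018 ]
scene square_plunger_knob 0.44 [317.4 182.5] [ 0.4851 -0.0242  0.094 ]
scene round_plunger_knob 0.61 [358.7 169.9] [ 0.4689 -0.1348  0.094 ]
scene oblong_plunger_knob 0.79 [311.5 260.3] [0.29   0.2044 0.094 ]
scene oblong_plunger_knob 0.5 [282.3 219.3] [0.4164 0.138  0.094 ]
scene oblong_plunger_knob 0.46 [261.3 198.6] [0.5073 0.1023 0.094 ]
scene square_cutter 0.72 [314. 218.] [ 0.4897 -0.0185  0.018 ]
scene square_cutter 0.36 [318.9 182.5] [ 0.6138 -0.1718  0.018 ]
```

Run:
```python
from h import *
a=cv2.imread("pics/top1.png")[100:320,200:440]; b=cv2.imread("pics/scene1.png")[100:320,200:440]
cv2.imwrite("pics/c1.png",cv2.resize(np.hstack([a,b]),(800,367),interpolation=cv2.INTER_CUBIC))
s=observe(); print(Ro.from_quat(s["tcp_rot"]).as_matrix().round(3)); print(np.array(vision.camera_info("wrist")["mount"]).round(3))
```

```text
[[ 0.358 -0.    -0.934]
 [ 0.934 -0.     0.358]
 [-0.    -1.    -0.   ]]
[[ 1.     0.001  0.     0.001]
 [-0.    -0.285  0.959 -0.12 ]
 [ 0.001 -0.959 -0.285  0.073]
 [ 0.     0.     0.     1.   ]]
```

View pics/c1.png

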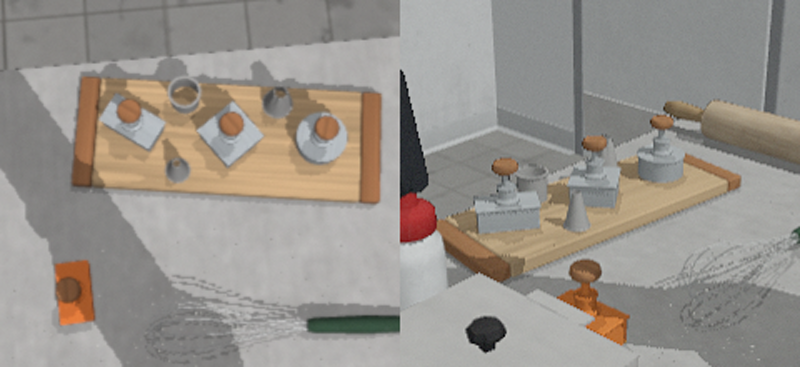

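View pics/scene1.png

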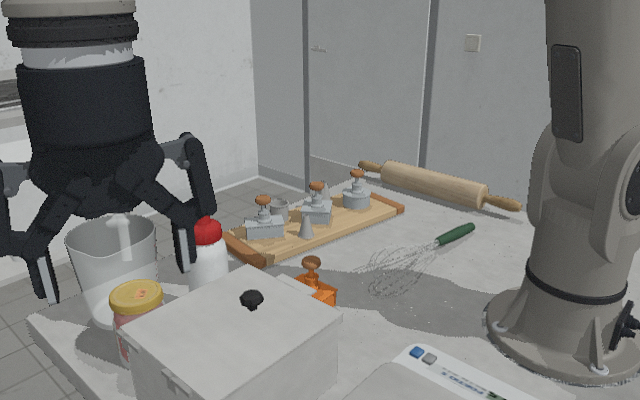

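Top and scene pictures: the square cutter is the middle one (top px ~340,175), turned about 45°. The round one is to its right, the steel oblong to its left, and the orange look-alike sits off the board. I'll raise the hand, shut it and traverse above the square knob.

```bash
python3 -m creep '[{"hand":-1,"ty":-40},{"hand":-1,"ty":-70},{"hand":-1,"ty":-70},{"hand":-1,"tx":-399,"ty":-70,"tz":-462},{"hand":-1,"tx":-399,"ty":-70,"tz":-462},{"hand":-1,"tx":-399,"ty":-70,"tz":-462},{"hand":-1,"tx":-399,"ty":-70,"tz":-462},{"hand":-1,"tx":-399,"ty":-70,"tz":-462},{"hand":-1,"tx":-399,"ty":-70,"tz":-462},{"hand":-1,"tx":-399,"ty":-70,"tz":-462},{"hand":-1,"tx":-399,"ty":-70,"tz":-462},{"hand":-1,"tx":-399,"ty":-70,"tz":-462},{"hand":-1,"tx":-399,"ty":-70,"tz":-462},{"hand":-1,"tx":-399,"ty":-70,"tz":-462},{"hand":-1,"tx":-399,"ty":-70,"tz":-462},{"hand":-1,"tx":-399,"ty":-70,"tz":-462},{"hand":-1,"tx":-399,"ty":-70,"tz":-462},{"hand":-1,"tx":-399,"ty":-70,"tz":-462},{"hand":-1,"tx":-399,"ty":-70,"tz":-462},{"hand":-1,"tx":-399,"ty":-70,"tz":-462}]'
cat > look.py <<'E'
import sys
from h import *
s=observe(); im=vision.snapshot("wrist"); cv2.imwrite(f"pics/{sys.argv[1]}.png",im)
R=Ro.from_quat(s["tcp_rot"]).as_matrix(); print(R.round(3),s["ee_pos"],s["wrist_force"].round(2),s["t"])
for q in ("square_plunger_knob","round_plunger_knob","oblong_plunger_knob"):
    for r in models.spot_point(q,"wrist")[:3]:
        p=px(r["location"]); X=atz("wrist",p,.094,s)
        print(q,round(r["conf"],2),p.round(1),X.round(4),"tool mm",((X-s["ee_pos"])@R*1000).round(1))
E
python3 look.py w1
```

```text
[[ 0.358 -0.    -0.934]
 [ 0.934 -0.     0.358]
 [-0.    -1.    -0.   ]] [0.19666968 0.51360958 0.25326478] [-0.18  0.34  0.41] 0.5validation failed for argument at $[0]...
```

View pics/w1.png

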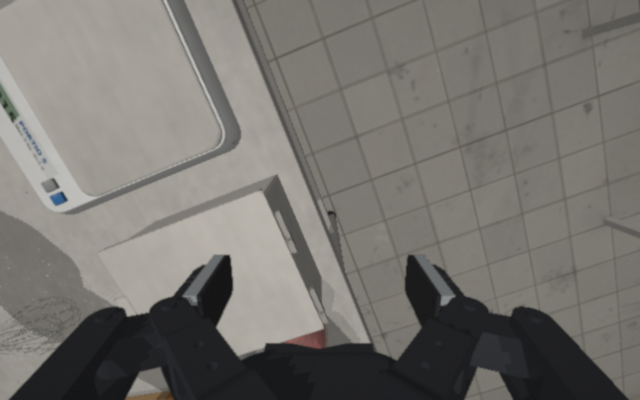

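The move was refused, so the picture is still from the start pose (shut hand not yet commanded; box lid below). I'll probe with a fully specified row.

```bash
python3 -m creep '[{"hand":-1,"tx":0,"ty":-40,"tz":0,"wx":0,"wy":0,"wz":0},{"hand":-1,"tx":0,"ty":-70,"tz":0,"wx":0,"wy":0,"wz":0},{"hand":-1,"tx":0,"ty":-70,"tz":0,"wx":0,"wy":0,"wz":0}]'
```

```text
t: 0.95
ee_pos: [0.1977, 0.5163, 0.3301]
tcp_rot: [-0.58, -0.404, 0.397, 0.585]
wrist_force: [0.7, -0.4, 1.4]
opening: 0.606
```

```bash
python3 -m creep '[{"hand":-1,"tx":-403,"ty":0,"tz":-461,"wx":0,"wy":0,"wz":0},{"hand":-1,"tx":-403,"ty":0,"tz":-461,"wx":0,"wy":0,"wz":0},{"hand":-1,"tx":-403,"ty":0,"tz":-461,"wx":0,"wy":0,"wz":0},{"hand":-1,"tx":-403,"ty":0,"tz":-461,"wx":0,"wy":0,"wz":0},{"hand":-1,"tx":-403,"ty":0,"tz":-461,"wx":0,"wy":0,"wz":0},{"hand":-1,"tx":-403,"ty":0,"tz":-461,"wx":0,"wy":0,"wz":0},{"hand":-1,"tx":-403,"ty":0,"tz":-461,"wx":0,"wy":0,"wz":0},{"hand":-1,"tx":-403,"ty":0,"tz":-461,"wx":0,"wy":0,"wz":0},{"hand":-1,"tx":-403,"ty":0,"tz":-461,"wx":0,"wy":0,"wz":0},{"hand":-1,"tx":-403,"ty":0,"tz":-461,"wx":0,"wy":0,"wz":0},{"hand":-1,"tx":-403,"ty":0,"tz":-461,"wx":0,"wy":0,"wz":0},{"hand":-1,"tx":-403,"ty":0,"tz":-461,"wx":0,"wy":0,"wz":0},{"hand":-1,"tx":-403,"ty":0,"tz":-461,"wx":0,"wy":0,"wz":0},{"hand":-1,"tx":-403,"ty":0,"tz":-461,"wx":0,"wy":0,"wz":0},{"hand":-1,"tx":-403,"ty":0,"tz":-461,"wx":0,"wy":0,"wz":0},{"hand":-1,"tx":-403,"ty":0,"tz":-461,"wx":0,"wy":0,"wz":0},{"hand":-1,"tx":-403,"ty":0,"tz":-461,"wx":0,"wy":0,"wz":0},{"hand":-1,"tx":-403,"ty":0,"tz":-461,"wx":0,"wy":0,"wz":0},{"hand":-1,"tx":-403,"ty":0,"tz":-461,"wx":0,"wy":0,"wz":0}]'
python3 look.py w2
```

```text
t: 2.53
ee_pos: [0.4838, -0.023, 0.3247]
tcp_rot: [-0.579, -0.405, 0.398, 0.585]
wrist_force: [0.4, -0.1, 1.2]
opening: 0.004
[[ 0.355  0.004 -0.935]
 [ 0.935  0.013  0.355]
 [ 0.014 -1.     0.001]] [ 0.48380079 -0.0229761   0.32465681] [ 0.36 -0.11  1.18] 2.5333
square_plunger_knob 0.76 [316.7 179.4] [ 0.4843 -0.021   0.094 ] tool mm [-1.100e+00  2.307e+02 -1.000e-01]
round_plunger_knob 0.69 [228.5 199.9] [ 0.4696 -0.1315  0.094 ] tool mm [-109.6  229.2  -25.5]
oblong_plunger_knob 0.19 [362.7 193.9] [0.5215 0.0254 0.094 ] tool mm [ 55.4 231.4 -18.3]
```

View pics/w2.png

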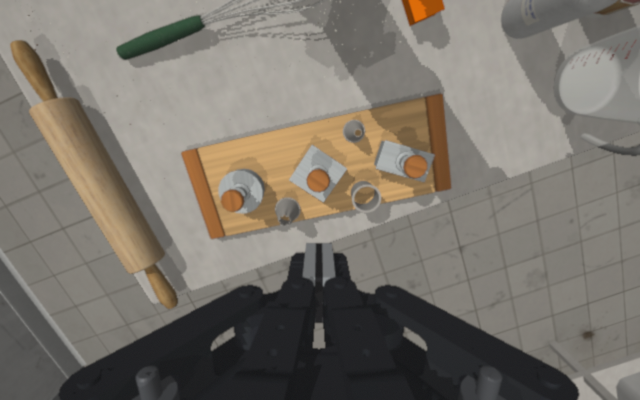

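Wrist view: square knob at (317,179), agreeing with the fixed cameras to ~3 mm; fingers are shut (tips ~(319,260)). Now down to about 60 mm above the knob, straightening 0.8°.

```bash
python3 -m creep '[{"hand":-1,"tx":-1,"ty":40,"tz":0,"wx":0,"wy":0,"wz":0.8},{"hand":-1,"tx":-1,"ty":80,"tz":0,"wx":0,"wy":0,"wz":0.8},{"hand":-1,"tx":-1,"ty":115,"tz":0,"wx":0,"wy":0,"wz":0.8},{"hand":-1,"tx":-1,"ty":140,"tz":0,"wx":0,"wy":0,"wz":0.8},{"hand":-1,"tx":-1,"ty":150,"tz":0,"wx":0,"wy":0,"wz":0.8},{"hand":-1,"tx":-1,"ty":150,"tz":0,"wx":0,"wy":0,"wz":0.8},{"hand":-1,"tx":-1,"ty":150,"tz":0,"wx":0,"wy":0,"wz":0.8}]'
python3 look.py w3
```

```text
t: 3.32
ee_pos: [0.4848, -0.0225, 0.1757]
tcp_rot: [0.582, 0.402, -0.402, -0.582]
wrist_force: [-0.2, 0.2, 0.8]
opening: -0.003
[[ 0.355  0.001 -0.935]
 [ 0.935 -0.001  0.355]
 [-0.    -1.    -0.001]] [ 0.48482223 -0.02248135  0.17570228] [-0.25  0.16  0.81] 3.3167
round_plunger_knob 0.97 [176.7 248.5] [ 0.4679 -0.1286  0.094 ] tool mm [-105.2   81.8  -21.8]
oblong_plunger_knob 0.65 [485.8 198.5] [0.5114 0.0962 0.094 ] tool mm [120.4  81.6  17.3]
```

View pics/w3.png

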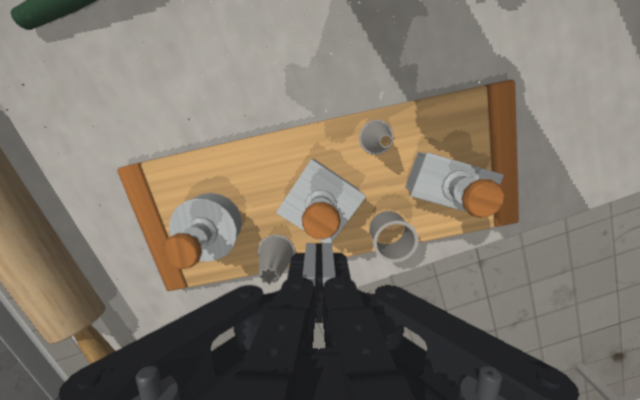

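Square knob at ~(321,219) just ahead of the shut tips; nozzle and ring are well off to the sides. Measure it by colour.

Run:
```python
from h import *
s=observe(); R=Ro.from_quat(s["tcp_rot"]).as_matrix()
im=cv2.imread("pics/w3.png"); hsv=cv2.cvtColor(im,cv2.COLOR_BGR2HSV)
m=((hsv[...,0]<14)&(hsv[...,1]>120)).astype(np.uint8)
n,l,st,c=cv2.connectedComponentsWithStats(m)
for i in range(1,n):
    if st[i,4]>150: print(st[i],c[i])
for uv in [(321,219),(321,220)]:
    for z in (.094,.087):
        X=atz("wrist",uv,z,s); print(uv,z,X.round(4),((X-s["ee_pos"])@R*1000).round(1))
```

```text
[492 172  26  51 280] [511.09642857 193.56071429]
(321, 219) 0.094 [ 0.4858 -0.0196  0.094 ] [ 2.9 82.8  1.4]
(321, 219) 0.087 [ 0.4881 -0.0204  0.087 ] [ 3.  89.8 -1.1]
(321, 220) 0.094 [ 0.4865 -0.0198  0.094 ] [ 2.9 82.8  0.6]
(321, 220) 0.087 [ 0.4889 -0.0207  0.087 ] [ 3.  89.8 -1.9]
```

Run:
```python
from h import *
s=observe(); R=Ro.from_quat(s["tcp_rot"]).as_matrix()
c=vision.camera_info("wrist"); M=np.array(c["mount"]); print(c["cx"],c["cy"],c["k1"],M[:3,3])
f=200/np.tan(np.radians(c["vertical_fov"])/2)
im=cv2.imread("pics/w3.png")
o=cv2.resize(im[160:300,230:410],None,fx=4,fy=4,interpolation=cv2.INTER_CUBIC)
for p in ([0,22,0],[0,22,11],[0,22,-11],[0,60,0],[0,81.7,0]):
    q=M[:3,:3].T@(np.array(p)/1000-M[:3,3]); k=q[:2]/q[2]; k=k*(1+c["k1"]*(k@k)); u=f*k+[c["cx"],c["cy"]]; print(p,u.round(1))
    cv2.circle(o,tuple(int(x) for x in (u-[230,160])*4),4,(0,255,0),1)
cv2.imwrite("pics/z3.png",o)
```

```text
318.5099903129145 204.26368651446685 -0.02476455662004287 [ 0.00102809 -0.11960889  0.07271728]
[0, 22, 0] [316.4 259.6]
[0, 22, 11] [316.4 240.5]
[0, 22, -11] [316.5 277.9]
[0, 60, 0] [316.8 232.6]
[0, 81.7, 0] [317.  221.3]
```

View pics/z3.png

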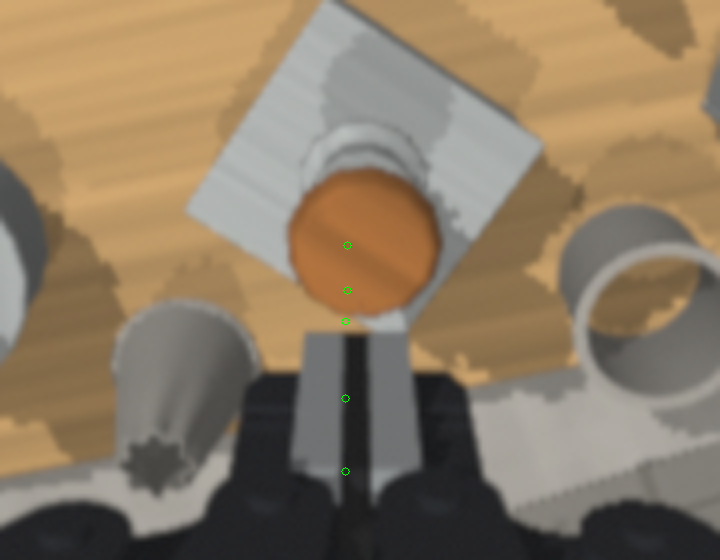

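Seam at x≈319 (projection gives 316.4, so ~1.5 mm calibration bias), knob top at (321,221): correct tx by about +1.3 mm, tz fine. Descend to just above contact.

```bash
python3 -m creep '[{"hand":-1,"tx":1.3,"ty":15,"tz":0,"wx":0,"wy":0,"wz":0},{"hand":-1,"tx":1.3,"ty":30,"tz":0,"wx":0,"wy":0,"wz":0},{"hand":-1,"tx":1.3,"ty":42,"tz":0,"wx":0,"wy":0,"wz":0},{"hand":-1,"tx":1.3,"ty":50,"tz":0,"wx":0,"wy":0,"wz":0},{"hand":-1,"tx":1.3,"ty":54,"tz":0,"wx":0,"wy":0,"wz":0},{"hand":-1,"tx":1.3,"ty":54,"tz":0,"wx":0,"wy":0,"wz":0},{"hand":-1,"tx":1.3,"ty":54,"tz":0,"wx":0,"wy":0,"wz":0}]'
python3 look.py w4
python3 - <<'E'
import sys; sys.path.insert(0,'.')
from h import *
cv2.imwrite("pics/z4.png",np.hstack([cv2.resize(cv2.imread("pics/w4.png")[160:300,230:410],None,fx=2.2,fy=2.2),cv2.resize(vision.snapshot("scene")[130:270,230:410],None,fx=2.2,fy=2.2)]))
E
```

```text
t: 4.1
ee_pos: [0.4869, -0.0216, 0.1234]
tcp_rot: [0.583, 0.403, -0.4, -0.581]
wrist_force: [0.5, -0.3, -0.0]
opening: 0.001
[[ 0.355  0.005 -0.935]
 [ 0.935 -0.     0.355]
 [ 0.002 -1.    -0.004]] [ 0.48694807 -0.02162053  0.12344443] [ 0.53 -0.31 -0.  ] 4.1
square_plunger_knob 0.62 [316.8 248.1] [ 0.4841 -0.0203  0.094 ] tool mm [ 0.2 29.4  3.2]
square_plunger_knob 0.39 [134.6 289. ] [ 0.4711 -0.1291  0.094 ] tool mm [-106.2   29.4  -23.2]
round_plunger_knob 0.96 [132.6 289.8] [ 0.4711 -0.1305  0.094 ] tool mm [-107.5   29.4  -23.8]
oblong_plunger_knob 0.95 [533.4 222.1] [0.5119 0.0953 0.094 ] tool mm [118.1  29.6  18.3]
```

View pics/z4.png

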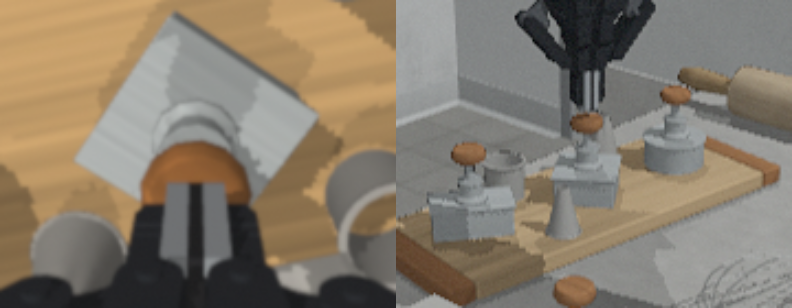

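Tips centred on the knob sideways (seam 195 vs knob centre 194 in the crop), about 2 mm too far toward -tz; the cutter is standing normally. Correct and press partway to gauge the contact.

```bash
python3 -m creep '[{"hand":-1,"tx":0,"ty":1,"tz":2,"wx":0,"wy":0,"wz":0},{"hand":-1,"tx":0,"ty":2,"tz":2,"wx":0,"wy":0,"wz":0},{"hand":-1,"tx":0,"ty":4,"tz":2,"wx":0,"wy":0,"wz":0},{"hand":-1,"tx":0,"ty":6,"tz":2,"wx":0,"wy":0,"wz":0},{"hand":-1,"tx":0,"ty":8,"tz":2,"wx":0,"wy":0,"wz":0},{"hand":-1,"tx":0,"ty":10,"tz":2,"wx":0,"wy":0,"wz":0},{"hand":-1,"tx":0,"ty":12,"tz":2,"wx":0,"wy":0,"wz":0},{"hand":-1,"tx":0,"ty":13,"tz":2,"wx":0,"wy":0,"wz":0},{"hand":-1,"tx":0,"ty":13,"tz":2,"wx":0,"wy":0,"wz":0},{"hand":-1,"tx":0,"ty":13,"tz":2,"wx":0,"wy":0,"wz":0}]'
python3 -c "
from h import *
print(observe())"|tr ',' '\n'|grep -A3 -E "force|ee_pos"
```

```text
t: 5.18
ee_pos: [0.485, -0.0208, 0.1105]
tcp_rot: [0.583, 0.403, -0.4, -0.581]
wrist_force: [-0.8, 0.5, 3.0]
opening: -0.001
 'ee_pos': array([ 0.48499122
 -0.02083607
  0.11045946])
 'tcp_rot': array([ 0.58292998
--
 'wrist_force': array([-0.83198368
  0.5269903 
  3.03703677])
 'torque': array([ 0.09393476
```

Contact: about 3 N, i.e. about halfway, matching the geometry. Now to the stop.

```bash
python3 -m creep '[{"hand":-1,"tx":0,"ty":1.5,"tz":0,"wx":0,"wy":0,"wz":0},{"hand":-1,"tx":0,"ty":3,"tz":0,"wx":0,"wy":0,"wz":0},{"hand":-1,"tx":0,"ty":4.5,"tz":0,"wx":0,"wy":0,"wz":0},{"hand":-1,"tx":0,"ty":6,"tz":0,"wx":0,"wy":0,"wz":0},{"hand":-1,"tx":0,"ty":6.5,"tz":0,"wx":0,"wy":0,"wz":0},{"hand":-1,"tx":0,"ty":6.5,"tz":0,"wx":0,"wy":0,"wz":0},{"hand":-1,"tx":0,"ty":6.5,"tz":0,"wx":0,"wy":0,"wz":0}]'
```

```text
t: 5.77
ee_pos: [0.485, -0.0208, 0.1041]
tcp_rot: [0.583, 0.403, -0.4, -0.581]
wrist_force: [-2.9, 0.3, 4.5]
opening: -0.001
```

```bash
python3 -m creep '[{"hand":-1,"tx":0,"ty":0.5,"tz":0,"wx":0,"wy":0,"wz":0},{"hand":-1,"tx":0,"ty":1,"tz":0,"wx":0,"wy":0,"wz":0},{"hand":-1,"tx":0,"ty":1.5,"tz":0,"wx":0,"wy":0,"wz":0},{"hand":-1,"tx":0,"ty":1.5,"tz":0,"wx":0,"wy":0,"wz":0}]'
```

```text
t: 6.1
ee_pos: [0.4852, -0.0209, 0.1039]
tcp_rot: [0.583, 0.403, -0.4, -0.582]
wrist_force: [-4.8, 1.4, 13.3]
opening: -0.002
```

13 N with only 0.2 mm of travel: the hard stop is reached. Release slowly straight up.

```bash
python3 -m creep '[{"hand":-1,"tx":0,"ty":0,"tz":0,"wx":0,"wy":0,"wz":0},{"hand":-1,"tx":0,"ty":-2,"tz":0,"wx":0,"wy":0,"wz":0},{"hand":-1,"tx":0,"ty":-4,"tz":0,"wx":0,"wy":0,"wz":0},{"hand":-1,"tx":0,"ty":-6,"tz":0,"wx":0,"wy":0,"wz":0},{"hand":-1,"tx":0,"ty":-9,"tz":0,"wx":0,"wy":0,"wz":0},{"hand":-1,"tx":0,"ty":-12,"tz":0,"wx":0,"wy":0,"wz":0},{"hand":-1,"tx":0,"ty":-16,"tz":0,"wx":0,"wy":0,"wz":0},{"hand":-1,"tx":0,"ty":-22,"tz":0,"wx":0,"wy":0,"wz":0},{"hand":-1,"tx":0,"ty":-35,"tz":0,"wx":0,"wy":0,"wz":0},{"hand":-1,"tx":0,"ty":-55,"tz":0,"wx":0,"wy":0,"wz":0},{"hand":-1,"tx":0,"ty":-85,"tz":0,"wx":0,"wy":0,"wz":0},{"hand":-1,"tx":0,"ty":-120,"tz":0,"wx":0,"wy":0,"wz":0},{"hand":-1,"tx":0,"ty":-155,"tz":0,"wx":0,"wy":0,"wz":0},{"hand":-1,"tx":0,"ty":-190,"tz":0,"wx":0,"wy":0,"wz":0},{"hand":-1,"tx":0,"ty":-215,"tz":0,"wx":0,"wy":0,"wz":0},{"hand":-1,"tx":0,"ty":-220,"tz":0,"wx":0,"wy":0,"wz":0},{"hand":-1,"tx":0,"ty":-220,"tz":0,"wx":0,"wy":0,"wz":0},{"hand":-1,"tx":0,"ty":-220,"tz":0,"wx":0,"wy":0,"wz":0}]'
python3 look.py w5
python3 - <<'E'
import sys; sys.path.insert(0,'.')
from h import *
a=cv2.imread("pics/scene1.png"); b=vision.snapshot("scene"); w=cv2.imread("pics/w2.png"); v=cv2.imread("pics/w5.png")
f=lambda i:cv2.resize(i[150:280,230:420],(400,274)); g=lambda i:cv2.resize(i[80:260,170:460],(400,248))
cv2.imwrite("pics/z5.png",np.vstack([np.hstack([f(a),f(b)]),np.hstack([g(w),g(v)])]))
d=cv2.absdiff(a,b).max(2)[175:280,240:420]; print("changed px",np.argwhere(d>40).shape, (np.argwhere(d>40)+[175,240])[:8].tolist())
E
```

```text
t: 7.6
ee_pos: [0.4838, -0.0211, 0.3234]
tcp_rot: [0.583, 0.403, -0.4, -0.582]
wrist_force: [-0.2, -0.9, -0.8]
opening: 0.002
[[ 0.355  0.004 -0.935]
 [ 0.935  0.001  0.355]
 [ 0.003 -1.    -0.003]] [ 0.48381667 -0.02110636  0.32335259] [-0.22 -0.92 -0.83] 7.6
square_plunger_knob 0.63 [318.9 176.9] [ 0.4822 -0.0182  0.094 ] tool mm [  1.6 229.3   3.2]
round_plunger_knob 0.9 [233.1 198.2] [ 0.4696 -0.1261  0.094 ] tool mm [-103.8  229.2  -23.3]
oblong_plunger_knob 0.78 [416.8 168.1] [0.5137 0.095  0.094 ] tool mm [118.5 229.6  14.1]
oblong_plunger_knob 0.48 [353.9 128.2] [0.4433 0.0396 0.094 ] tool mm [ 41.7 229.3  60.1]
oblong_plunger_knob 0.23 [228.7 197.7] [ 0.467  -0.1309  0.094 ] tool mm [-109.1  229.1  -22.6]
changed px (1657, 2) [[222, 245], [222, 246], [222, 247], [222, 248], [222, 249], [223, 245], [223, 246], [223, 247]]
```

View pics/z5.png

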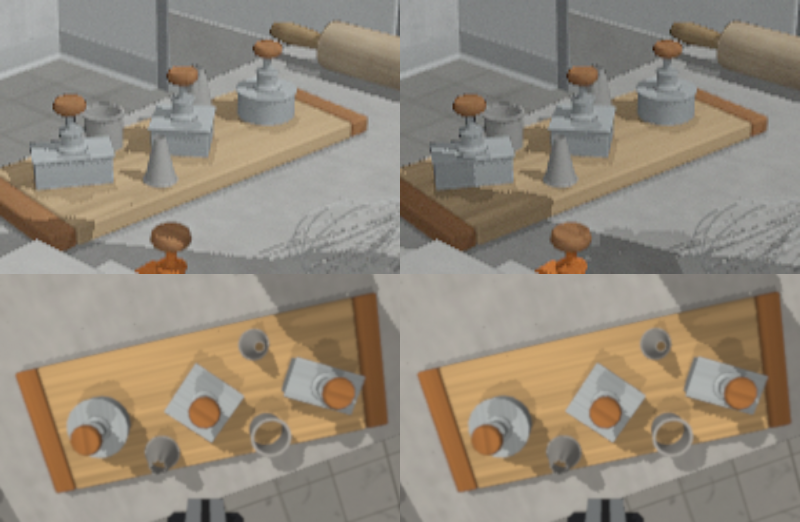

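Before and after match: the square knob is back up, the cutter is unmoved and nothing else was disturbed. The changed pixels are the arm's shadow. The fingertips are about 0.2 m above the knob.

```bash
python3 -c "
from bench import manip
print(manip.close_job())"
```

```text
the job is handed in; nothing more can be done
None
```

I pressed the square cutter's knob all the way down with shut fingertips, let it spring back and drew the hand about 0.2 m clear. I then handed the job in at about 7.7 s of the 32 s allowed.

- **Press:** the knob went down about 12 mm. The force was 3 N halfway and 4.5 N near the end, then rose to 13 N with only 0.2 mm more travel, so it reached its hard stop. Some sideways force (up to about 5 N) showed at the stop.
- **After release:** the wrist force was back to about zero. In the before and after pictures the knob is up again, the cutter stands where it was, and the other cutters, nozzles and ring look untouched.
- **Disagreements:**
  - The image difference flagged 1657 changed pixels in the scene view. By eye they are the arm's moved shadow, but I did not check them individually.
  - The knob's estimated position differed by up to about 7 mm between cameras and poses, so I lined the fingers up directly against the knob in the wrist picture.
  - My first move was refused because its rows were incomplete; nothing moved.

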